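Snap the paint marker into its display holder

ROBOT

A 7-joint arm with a two-finger parallel gripper is mounted at the origin on the work surface. World frame = base frame: x ahead of the robot, y to its left, z up, the work surface at z = 0. Lengths are in m, angles in rad, forces in N, time in s.
With the tool pointing down it reaches from about 0.425 to 0.925 m from the base axis. Payload 6.8 kg.
Tool frame: the origin (TCP) lies on the front face of the gripper's body, between the roots of the fingers; the fingertips stand 73 mm ahead of it and the grasp point (between the pads) lies 54 mm ahead of it (env.nose_length is the distance from the TCP to the fingertips, in m); z points along the fingers, y is the direction in which the jaws open and shut (so a half turn about z gives the same grasp; the last joint's range is limited). The gripper opens to 85 mm and grips with 20 to 120 N. Pads are 22 mm wide; open, the fingers measure 114 mm over their backs; the gripper's body (76 mm by 85 mm) begins 54 mm behind the grasp point. The pads swing forward as they close: fully open they stand 13 mm farther back than shut.
Start: joints at [1.085, 0.477, 0.022, 1.555, -0.011, 1.109, -0.083], TCP at [0.249, -0.627, 0.304] pointing down, gripper open.
Joint ranges: [-2.96, 2.96], [-0.34, 2.1], [-1.41, 1.46], [0.24, 2.44], [-1.37, 4.51], [0.17, 1.92], [-2.96, 2.96]. Speed limits (rad/s): [2.39, 2.39, 3.14, 3.14, 3.14, 3.14, 3.14].

INTERFACE

Orientations are given as a unit quaternion [w, x, y, z].
In Python, from cell import env, kin, camera, calibration, job gives the robot as it stands. The module is installed in compiled form; this text tells all that it offers. Calls block until the motion is done:
- env.reach(position, orientation): joint-space move of the TCP to a pose.
- env.movel(position, velocity=0.15, rot=None, stop_force=None): straight line of the TCP; rot=None keeps the orientation; velocity is the mean speed in m/s. With stop_force (N) it stops when the force on the tool has changed by that much, and returns True; else False.
- env.goto_joints(angles): joint-space move.
- env.grip(opening, f_grip=None): finger opening in m; f_grip is the grip in N (None keeps the last); returns when the fingers have stopped.
- env.dwell(seconds).
- kin.inverse_kinematics(position, orientation): joint angles nearest the present ones, or None.
- env.get_state(): the state.
- camera(name): name is "side" or "top"; returns (picture, depth): 420x560x3 uint8, blue, green, red; 420x560 float32, m along the optical axis (not along the pixel's ray), 0 where there is no reading.
- calibration(name): a dict with "fx", "fy", "cx", "cy" (pixels), "rvec" (rotation vector, rad) and "tvec" (3), from world to camera coordinates, as OpenCV has them. Camera axes: x right, y down, z forward; pixel columns grow to the right and rows downward; lengths in m; the calibration is good to about 2 mm. A picture is of the moment at which its call begins. calibration takes no time and is no camera call.
A pose or a line that the arm cannot do raises env.PlanningError and nothing moves.
- job.job_done(): hands the job in, once; it reports no verdict.
The state is a dict: "time": time; "qpos": joint angles; "joint_velocities": joint speeds; "joint_torque": joint torques, N m; "tcp_pos": TCP position; "orientation": TCP orientation; "force": force on the tool from outside, world axes, zero at the start; "torque": the same for the moment, N m; "opening": finger opening in m.
Only numpy, scipy, OpenCV 4.12 (cv2) and the standard library are available. Lean on these libraries where they do the work, as an engineer would, in place of code of your own. Each camera call takes 0.05 s, during which the arm holds its last target.

TASK

Take the thick paint marker, the stoutest of the three pens on the wooden pen rest, and press it level from above into the display holder until both pairs of spring fingers snap around it, with its middle about half-way between the two clips. Then let go of it. Leave the two slim pens lying in the rest.

Things in the scene. Friction and masses are not known exactly. Their poses are not given: they have to be found in the camera images.
- marker_mid (a point): Centre of the thick marker: round, 150 mm long, 20 mm in diameter throughout, 50 g, aluminium barrel, black cap (60 mm) at its +x end. x runs along the pen (it may be rolled). It starts level in one of the three slots of a fixed wooden pen rest, axis 34 mm above the table. Under its middle, 86 mm along the pen is free for fingers, down to the rest's 5 mm board; slots are parallel, 65 mm apart.
- seat (a point): Seated marker's centre in the fixed holder, 38 mm above the table; x along the pen (which end is which is free), z up. Clips at x = -48 and +48 mm, 12 mm wide: two sprung steel fingers, 15 mm apart at the lips 7 mm above this point, flared to 44 mm at 20 mm above. Unpressed, the pen rests 14 mm too high; about 8 N snaps it in onto its blocks. 82 mm between clips is free down to a 10 mm board.
- slim_a_mid (a point): Centre of one slim pen, to be left alone: looks like the marker but 12 mm in diameter and 145 mm long; on its axis, 30 mm above the table, x along it. It lies in another slot of the rest: two notched bars 100 mm apart (14 mm wide, tops at 24 mm, low ridges beside each slot to 30 mm) on a board 130 x 185 mm.
- slim_b_mid (a point): Centre of the other slim pen, to be left alone: 12 mm in diameter and 145 mm long, in another slot of the rest; on its axis, 30 mm above the table, x along it.
Mind the look-alikes: they are no part of the job. What is shaped like the part that bears marker_mid but purple is not meant.

How it is judged:
By the outcome, as a careful person would: the job done as asked, in the order asked, and still so for the second after the job is handed in, with the robot touching nothing.
It also fails if it takes over 40 s, if anything falls off the work surface, if the arm or the gripper's body presses on something with over 40 N, if the wrist force passes 120 N, or if a joint passes its speed limit or range.

## Working session

There is one attempt and no reset: what is moved stays moved. The work goes in short steps, each a Python script; the robot and the scene stay as the last script left them, time stands still between calls to the robot, and variables do not carry over. Pictures are saved under pics/ and viewed, and the job is handed in when it is done.

```bash
mkdir -p pics; python3 - <<'E'
from cell import env,camera,calibration
import cv2,numpy as np
for n in("top","side"):
    p,d=camera(n); cv2.imwrite(f"pics/{n}0.png",p); np.save(f"pics/{n}0.npy",d); c=calibration(n); print(n,c)
print(env.get_state())
E
```

```text
top {'fx': 438.24902392911116, 'fy': 438.24902392911116, 'cx': 282.69778568657784, 'cy': 213.19559592401427, 'rvec': array([ 2.18825903, -2.20417485,  0.10263458]), 'tvec': array([-0.01157156,  0.54955427,  0.90991615])}
side {'fx': 482.6596330278451, 'fy': 482.6596330278451, 'cx': 274.794497549331, 'cy': 209.91378466170323, 'rvec': array([ 0.30442251, -2.68916591,  1.3612467 ]), 'tvec': array([0.55866075, 0.11611206, 0.78729435])}
{'time': 0.1, 'qpos': array([ 1.08488979,  0.47772957,  0.02236145,  1.55632599, -0.01144806,
        1.10930341, -0.08310648]), 'joint_velocities': array([-0.00027007, -0.00322709, -0.00026946, -0.00378159,  0.00141292,
       -0.00012878,  0.00251418]), 'joint_torque': array([ 5.19523150e-03, -5.97757065e+01,  1.61362309e+00, -2.81954741e+01,
        1.26926941e-02,  4.96499415e-03,  3.15859313e-05]), 'tcp_pos': array([ 0.24882471, -0.62703094,  0.30302631]), 'orientation': array([-7.83673560e-04,  9.82208537e-01,  1.87791690e-01, -2.38452017e-04]), 'force': array([-0.45188577, -0.2727742 , -0.30676822]), 'torque': array([ 0.00233379, -0.01290083, -0.00703397]), 'opening': 0.08514361289993269}
```

View pics/top0.png

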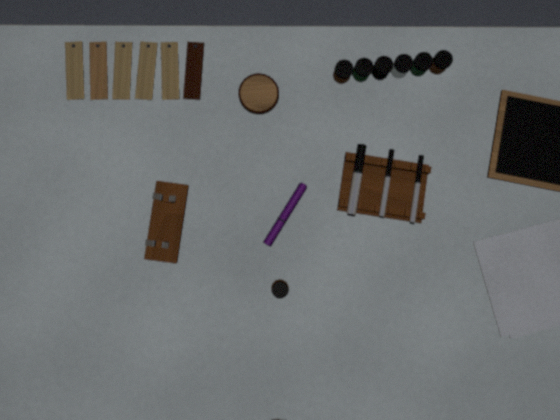

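View pics/side0.png

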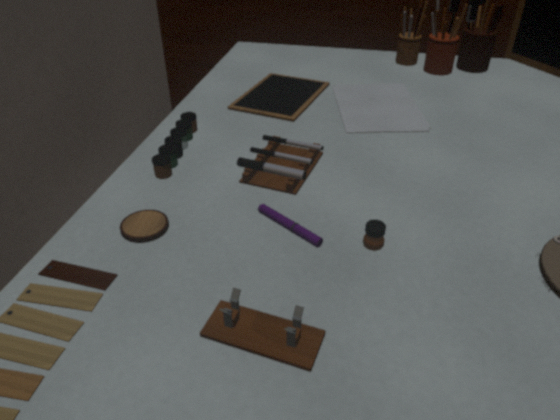

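The top view shows the rest with the thick marker in its left slot (about 356,180) and the slim pens at about 387 and 417. The holder is at about 166,221, and the purple look-alike lies loose at about 285,213. Next I'll enlarge these areas.

```bash
python3 - <<'E'
import cv2,numpy as np
p=cv2.imread("pics/top0.png")
p=cv2.convertScaleAbs(p,alpha=1.8)
a=cv2.resize(p[135:235,330:440],None,fx=6,fy=6,interpolation=cv2.INTER_CUBIC)[:600]
cv2.imwrite("pics/rest_c.png",a)
a=cv2.resize(p[172:272,120:220],None,fx=6,fy=6,interpolation=cv2.INTER_CUBIC)
cv2.imwrite("pics/hold_c.png",a)
s=cv2.convertScaleAbs(cv2.imread("pics/side0.png"),alpha=1.8)
cv2.imwrite("pics/hold_s.png",cv2.resize(s[275:375,195:328],None,fx=6,fy=6,interpolation=cv2.INTER_CUBIC))
E
```

```text
(no output)
```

View pics/rest_c.png

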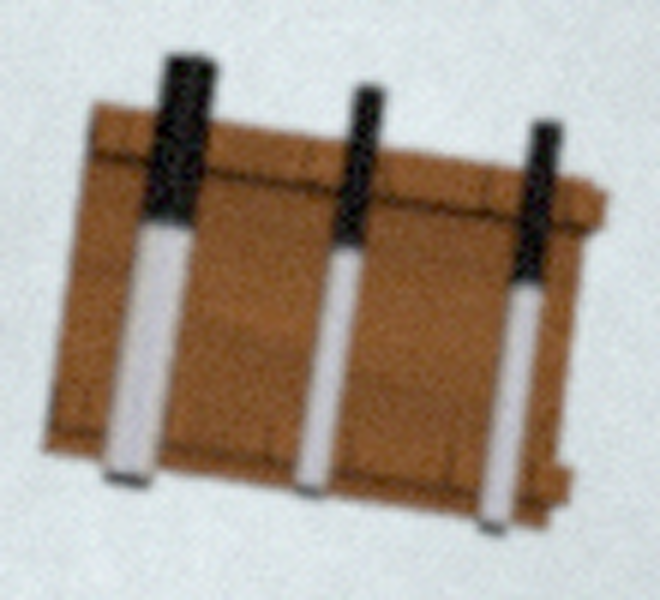

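View pics/hold_c.png

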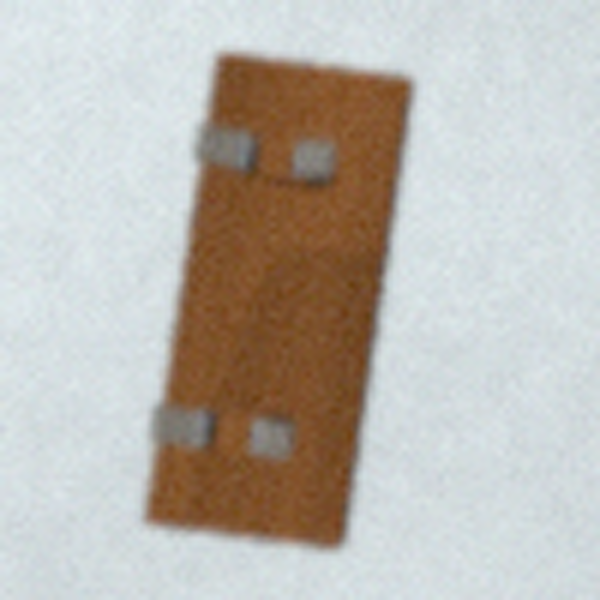

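View pics/hold_s.png

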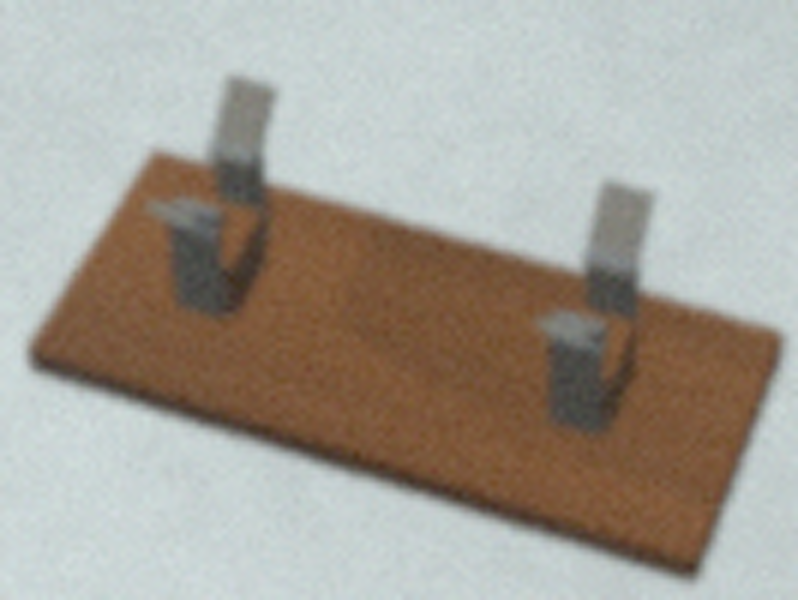

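```bash
cat > h.py <<'E'
import numpy as np,cv2
from cell import calibration
def cam(n):
    c=calibration(n);R,_=cv2.Rodrigues(c["rvec"]);return c,R,np.array(c["tvec"])
def plane(n,u,v,z):
    c,R,t=cam(n);d=R.T@np.array([(u-c["cx"])/c["fx"],(v-c["cy"])/c["fy"],1]);o=-R.T@t
    return o+d*(z-o[2])/d[2]
def proj(n,P):
    c,R,t=cam(n);q=np.atleast_2d(P)@R.T+t
    return np.c_[q[:,0]/q[:,2]*c["fx"]+c["cx"],q[:,1]/q[:,2]*c["fy"]+c["cy"]]
def cloud(n,d):
    c,R,t=cam(n);v,u=np.mgrid[:420,:560]
    q=np.stack([(u-c["cx"])/c["fx"]*d,(v-c["cy"])/c["fy"]*d,d],-1)
    return (q-t)@R
E
python3 - <<'E'
from h import *
np.set_printoptions(precision=4,suppress=True)
for n in("top","side"):
    c,R,t=cam(n);print(n,"cam",-R.T@t)
T=lambda x,y,ox,oy,z:plane("top",ox+(x+.5)/6-.5,oy+(y+.5)/6-.5,z)
print("marker ends",T(191,57,330,135,.034),T(130,481,330,135,.034), "cap",T(168,222,330,135,.034))
print("slimA",T(369,88,330,135,.03),T(310,492,330,135,.03))
print("slimB",T(547,123,330,135,.03),T(494,529,330,135,.03))
B=[T(x,y,120,172,.01)for x,y in((217,52),(412,78),(342,548),(147,520))];print("board",B,np.mean(B,0))
for x,y in((200,147),(337,162),(157,425),(295,438)): print("flare",T(x,y,120,172,.058))
S=lambda x,y,z:plane("side",195+(x+.5)/6-.5,275+(y+.5)/6-.5,z)
for x,y in((253,85),(170,207),(626,190),(560,322)): print("side flare",S(x,y,.058))
print("side board",[S(x,y,.01) for x,y in((155,150),(782,335),(695,570),(32,357))])
for n in("top","side"):
    P=cloud(n,np.load(f"pics/{n}0.npy"))
    m=(P[...,2]>.03)&(P[...,2]<.08)&(np.load(f"pics/{n}0.npy")>0)
    c=np.mean(B,0)
    k=m&(np.hypot(P[...,0]-c[0],P[...,1]-c[1])<.09)
    print(n,k.sum()); q=P[k]
    for hi in (.04,.05):
        r=q[q[:,2]>hi]; print(hi,len(r),r.min(0),r.max(0),r.mean(0))
E
```

```text
top cam [0.4839 0.0058 0.9465]
side cam [0.4096 0.6777 0.5643]
marker ends [ 0.6943 -0.1833  0.034 ] [ 0.5442 -0.1588  0.034 ] cap [ 0.6355 -0.174   0.034 ]
slimA [ 0.6838 -0.2474  0.03  ] [ 0.5402 -0.2229  0.03  ]
slimB [ 0.671  -0.3108  0.03  ] [ 0.5268 -0.2876  0.03  ]
board [array([0.6226, 0.2554, 0.01  ]), array([0.6129, 0.1861, 0.01  ]), array([0.4462, 0.2095, 0.01  ]), array([0.4566, 0.2779, 0.01  ])] [0.5346 0.2322 0.01  ]
flare [0.5832 0.2479 0.058 ]
flare [0.5778 0.2019 0.058 ]
flare [0.4896 0.2611 0.058 ]
flare [0.4849 0.2151 0.058 ]
side flare [0.5816 0.2067 0.058 ]
side flare [0.589  0.2484 0.058 ]
side flare [0.4872 0.2201 0.058 ]
side flare [0.4941 0.2615 0.058 ]
side board [array([0.6159, 0.19  , 0.01  ]), array([0.449 , 0.2141, 0.01  ]), array([0.4582, 0.284 , 0.01  ]), array([0.6235, 0.2604, 0.01  ])]
top 205
0.04 191 [0.4781 0.203  0.0423] [0.59   0.2627 0.0614] [0.5336 0.2367 0.0519]
0.05 115 [0.4781 0.203  0.05  ] [0.59   0.2627 0.0614] [0.5338 0.2369 0.0551]
side 585
0.04 406 [0.4812 0.2058 0.0401] [0.5941 0.2659 0.0626] [0.5354 0.2311 0.0516]
0.05 230 [0.4812 0.2058 0.05  ] [0.5941 0.2659 0.0626] [0.5339 0.2278 0.0557]
```

```bash
cat >> h.py <<'E'
def qd(a): return np.array([0,np.cos(a/2),np.sin(a/2),0])
def shot(n,tag,roi=None,s=1):
    from cell import camera
    p,d=camera(n); np.save(f"pics/{n}_{tag}.npy",d); cv2.imwrite(f"pics/{n}_{tag}_raw.png",p)
    p=cv2.convertScaleAbs(p,alpha=1.8)
    if roi: x0,y0,x1,y1=roi; p=cv2.resize(p[y0:y1,x0:x1],None,fx=s,fy=s,interpolation=cv2.INTER_CUBIC)
    cv2.imwrite(f"pics/{n}_{tag}.png",p)
E
python3 - <<'E'
from h import *
from cell import env,kin
a=np.deg2rad(-9.2)
for a_ in(a,a+np.pi,a-np.pi):
    print(a_,kin.inverse_kinematics([.6193,-.171,.16],qd(a_)),kin.inverse_kinematics([.536,.233,.2],qd(a_+np.deg2rad(1.2))))
s=cv2.convertScaleAbs(cv2.imread("pics/side0.png"),alpha=1.8)
cv2.imwrite("pics/rest_s.png",cv2.resize(s[125:200,230:330],None,fx=8,fy=8,interpolation=cv2.INTER_CUBIC))
E
```

```text
-0.16057029118347832 [ 0.2199146   0.58153157 -0.06538987  1.74719344  0.04936792  0.81445779
 -1.60001069] [-0.05819721  0.51838366 -0.60188709  1.83790366  0.36688793  0.89798224
 -2.54164042]
2.981022362406315 [ 0.60058912  0.65835174 -0.60411359  1.71842178  0.45612378  0.90917359
  1.21831206] [ 0.26051518  0.71389166 -1.09875178  1.81819262  0.72375477  1.07724746
  0.31846921]
-3.302162944773271 [ 0.60058912  0.65835174 -0.60411359  1.71842178  0.45612378  0.90917359
  1.21831206] [ 0.26051518  0.71389166 -1.09875178  1.81819262  0.72375477  1.07724746
  0.31846921]
```

View pics/rest_s.png

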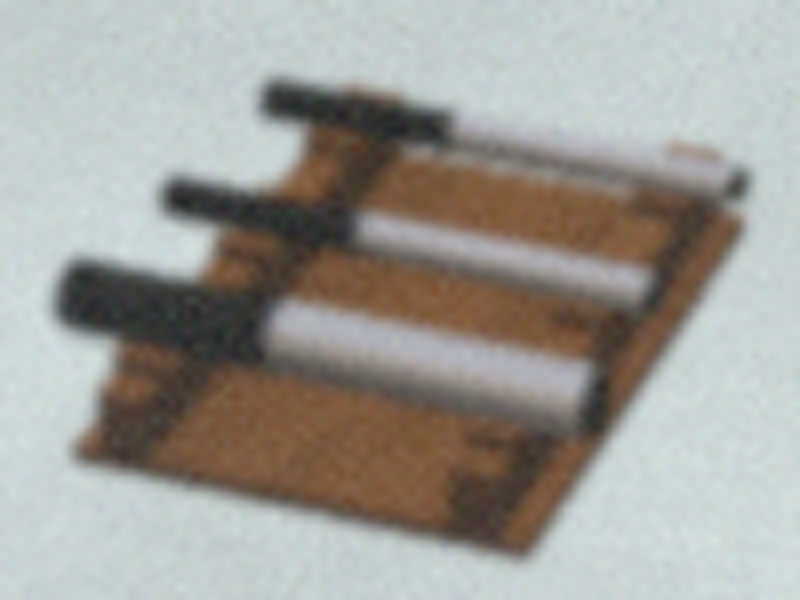

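The side view shows the marker's ends at about (70,292) and (593,395) in the crop, so it is the stoutest pen and lies nearest the camera. I'll move above it and compare where the gripper actually appears.

```bash
python3 - <<'E'
from h import *
from cell import env,kin
S=lambda x,y,z:plane("side",230+(x+.5)/8-.5,125+(y+.5)/8-.5,z)
e=S(70,292,.034),S(593,395,.034);print(e,np.mean(e,0))
a=np.deg2rad(-9.2)
env.grip(.05,f_grip=60)
env.reach([.621,-.170,.19],qd(a))
s=env.get_state();print(s["time"],s["tcp_pos"],s["orientation"],s["qpos"],s["opening"])
shot("side","pre",(200,60,360,180),5);shot("top","pre",(310,115,450,220),5)
E
```

```text
(array([ 0.69713298, -0.18232924,  0.034     ]), array([ 0.54987522, -0.16094046,  0.034     ])) [ 0.6235041  -0.17163485  0.034     ]
2.6917 [ 0.62075491 -0.17146201  0.19019417] [ 3.83814602e-04  9.96708729e-01 -8.10650784e-02  1.20108970e-04] [ 0.22585265  0.54613654 -0.07343196  1.72605915  0.05081152  0.87092786
 -1.60276615] 0.04993280465875189
```

View pics/side_pre.png

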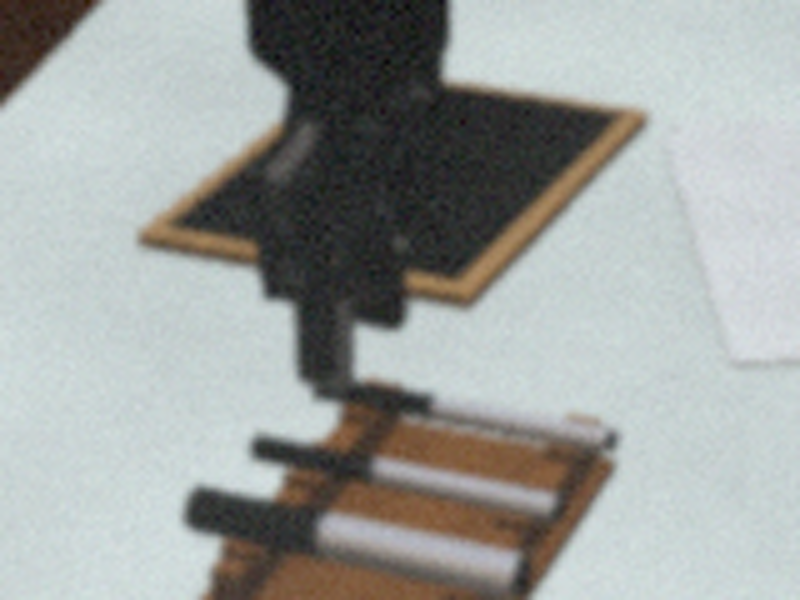

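View pics/top_pre.png

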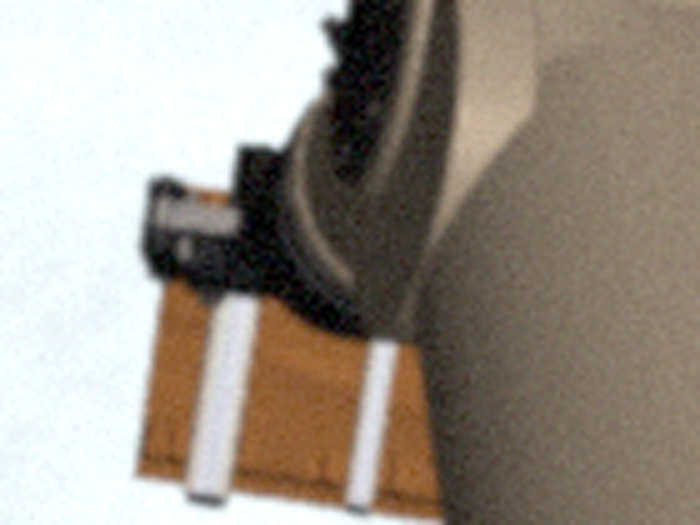

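```bash
python3 - <<'E'
from h import *
np.set_printoptions(precision=1,suppress=True)
a=np.deg2rad(-9.2);R=np.array([[np.cos(a),-np.sin(a)],[np.sin(a),np.cos(a)]])
o=np.array([.62075,-.17146])
for z in(.117,.121):
  for x in(-.011,.011):
    for y in(.025,.040):
        P=np.r_[o+R@[x,y],z]; print(z,x,y,(proj("side",P)[0]-[200,60])*5)
E
```

```text
0.117 -0.011 0.025 [356.1 392.5]
0.117 -0.011 0.04 [341.2 409.5]
0.117 0.011 0.025 [304.8 383. ]
0.117 0.011 0.04 [289.4 399.7]
0.121 -0.011 0.025 [356.  383.4]
0.121 -0.011 0.04 [341.  400.3]
0.121 0.011 0.025 [304.6 373.9]
0.121 0.011 0.04 [289.1 390.6]
```

```bash
python3 - <<'E'
import cv2
s=cv2.convertScaleAbs(cv2.imread("pics/side_pre_raw.png"),alpha=3)
cv2.imwrite("pics/side_pre_z.png",cv2.resize(s[105:150,245:300],None,fx=12,fy=12,interpolation=cv2.INTER_CUBIC))
E
```

```text
(no output)
```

View pics/side_pre_z.png

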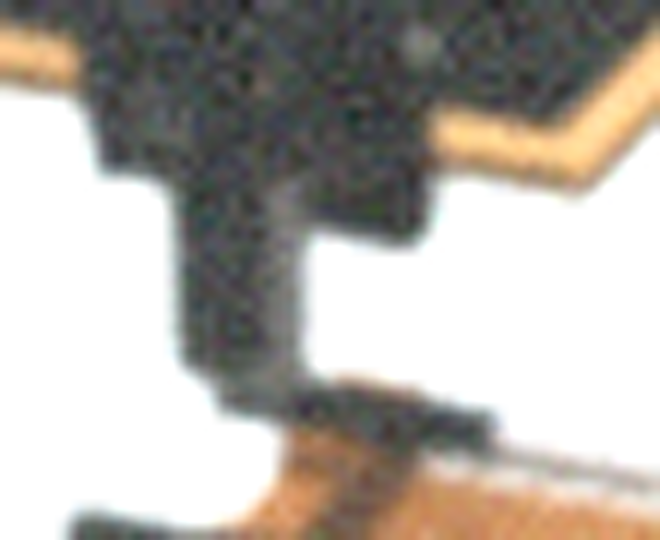

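The gripper appears within about 1 mm of where the side calibration predicts, so I weight that camera more. The marker's middle is then about (0.622, -0.1715). Next I descend and grip it.

```bash
python3 - <<'E'
from h import *
from cell import env,kin
a=np.deg2rad(-9.0)
print(env.movel([.622,-.1715,.088],velocity=.08,rot=qd(a),stop_force=15))
s=env.get_state();print(s["time"],s["tcp_pos"],s["force"])
env.grip(0.01,f_grip=60)
s=env.get_state();print(s["time"],s["tcp_pos"],s["force"],s["opening"])
env.movel([.622,-.1715,.16],velocity=.12)
s=env.get_state();print(s["time"],s["tcp_pos"],s["force"],s["opening"])
shot("side","lift",(200,80,340,185),5);shot("top","lift")
E
```

```text
False
4.2167 [ 0.62239864 -0.17155827  0.08861232] [0.78849144 0.12092699 0.65780551]
4.6083 [ 0.62221059 -0.17150341  0.0885055 ] [-1.47598437  0.27383128  4.28532828] 0.018011135712275868
5.3583 [ 0.62150587 -0.171394    0.15936567] [-0.477347    0.40929253 -1.30291798] 0.0182226384028094
```

View pics/side_lift.png

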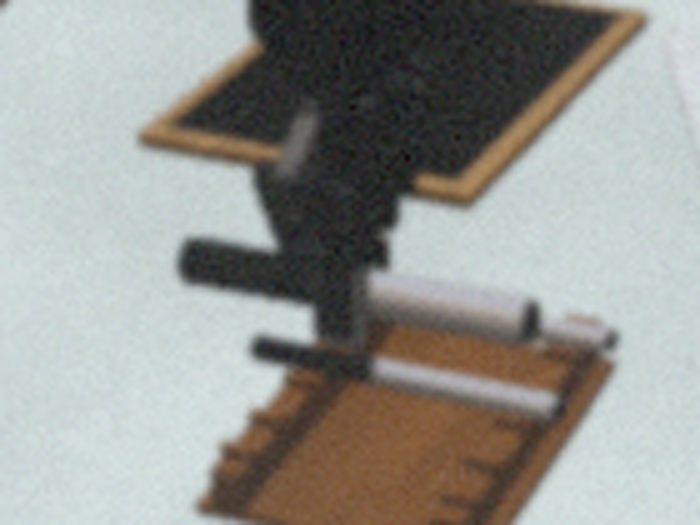

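The marker is held level and has cleared the rest, and both slim pens are still in place. Now I carry it above the holder.

```bash
python3 - <<'E'
from h import *
from cell import env,kin
L=lambda x,y,z:plane("side",200+(x+.5)/5-.5,80+(y+.5)/5-.5,z)
e=L(187,261,.105),L(531,319,.105);print(e,np.mean(e,0))
a=np.deg2rad(-8.0)
env.reach([.536,.233,.18],qd(a))
env.movel([.536,.233,.145],velocity=.08)
s=env.get_state();print(s["time"],s["tcp_pos"],s["orientation"],s["qpos"],s["opening"])
shot("side","abv",(180,240,340,360),5);shot("top","abv",(110,160,220,270),5)
E
```

```text
(array([ 0.69549178, -0.18075236,  0.105     ]), array([ 0.54762107, -0.16157023,  0.105     ])) [ 0.62155643 -0.17116129  0.105     ]
7.5833 [0.53587558 0.23295557 0.14452916] [ 1.98469735e-04  9.97567626e-01 -6.97040822e-02 -3.64341834e-04] [-0.42147184  0.52837735 -0.12388083  1.89505372  0.094001    0.72452721
 -2.309447  ] 0.018201060440342996
```

View pics/side_abv.png

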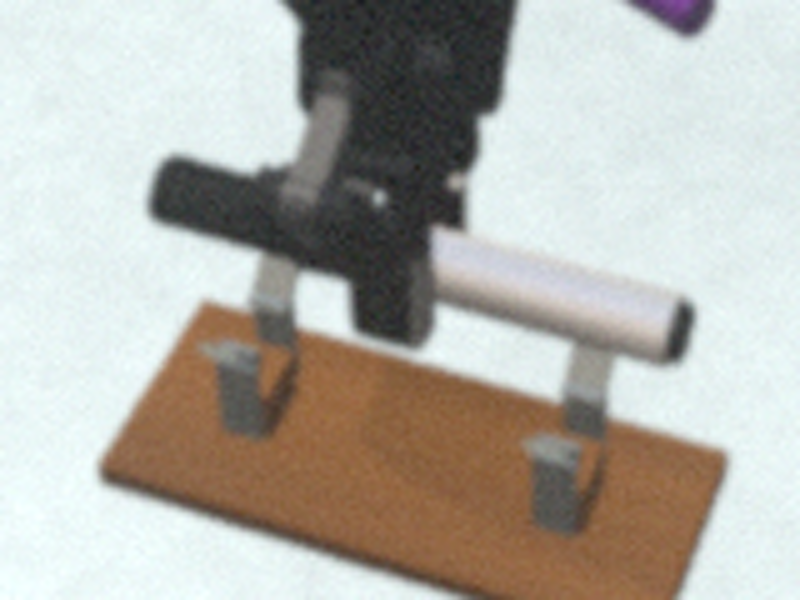

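View pics/top_abv.png

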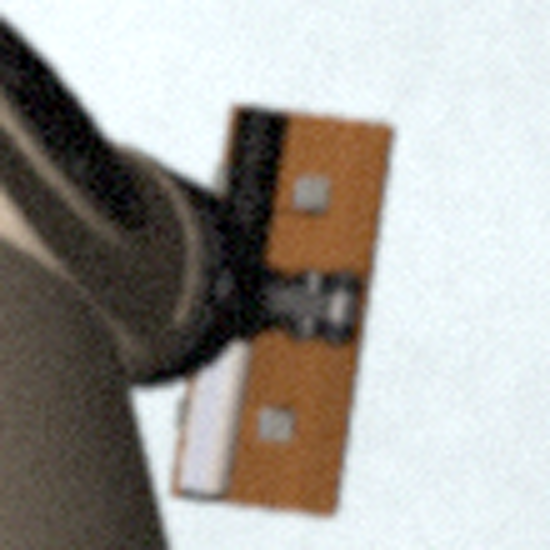

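```bash
cat > ov.py <<'E'
from h import *
import sys
def ov(n,raw,roi,s,seat,ang,out,pen=None):
    x0,y0,x1,y1=roi;p=cv2.convertScaleAbs(cv2.imread(raw),alpha=1.8)
    p=cv2.resize(p[y0:y1,x0:x1],None,fx=s,fy=s,interpolation=cv2.INTER_CUBIC)
    a=np.deg2rad(ang);R=np.array([[np.cos(a),-np.sin(a)],[np.sin(a),np.cos(a)]])
    def pl(pts,col):
        W=np.array([np.r_[seat+R@np.array(q[:2]),q[2]] for q in pts])
        u=(proj(n,W)-[x0,y0]+.5)*s
        cv2.polylines(p,[np.round(u*8).astype(np.int32)],True,col,1,cv2.LINE_AA,3)
    if pen is None:
      for xc in(-.048,.048):
        for sg in(-1,1):
            pl([(xc-.006,sg*.022,.058),(xc+.006,sg*.022,.058),(xc+.006,sg*.0075,.045),(xc-.006,sg*.0075,.045)],(0,0,255) if sg>0 else (255,0,0))
    else:
        r=.01;L=.075
        for x in(-L,.015,L): pl([(x,r*np.cos(t),pen+r*np.sin(t)) for t in np.linspace(0,2*np.pi,24,endpoint=False)],(0,0,255))
        pl([(-L,0,pen),(L,0,pen)],(0,255,0))
    cv2.imwrite(out,p)
E
python3 - <<'E'
from ov import *
ov("side","pics/side0.png",(195,275,328,375),6,np.array([.536,.233]),-8,"pics/o1.png")
ov("top","pics/top0.png",(120,172,220,272),6,np.array([.536,.233]),-8,"pics/o2.png")
ov("side","pics/side_abv_raw.png",(180,240,340,360),5,np.array([.5359,.23296]),-8,"pics/o3.png",.0905)
ov("top","pics/top_abv_raw.png",(110,160,220,270),5,np.array([.5359,.23296]),-8,"pics/o4.png",.0905)
E
```

```text
(no output)
```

View pics/o1.png

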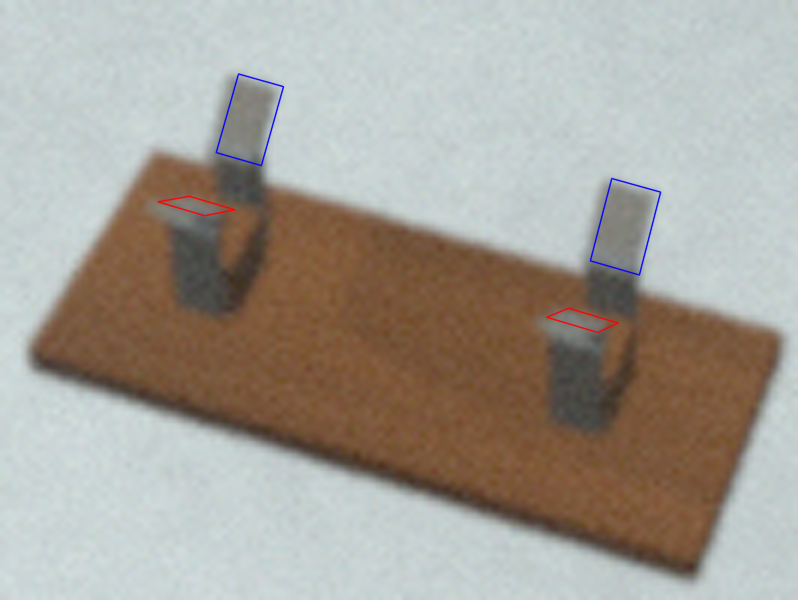

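View pics/o2.png

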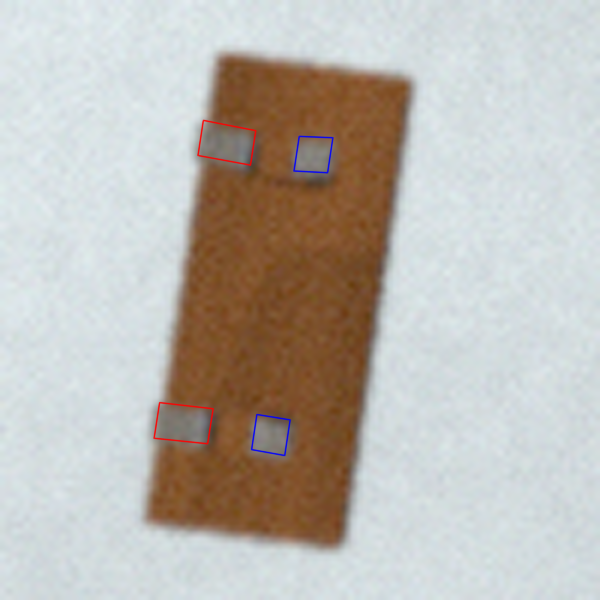

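View pics/o3.png

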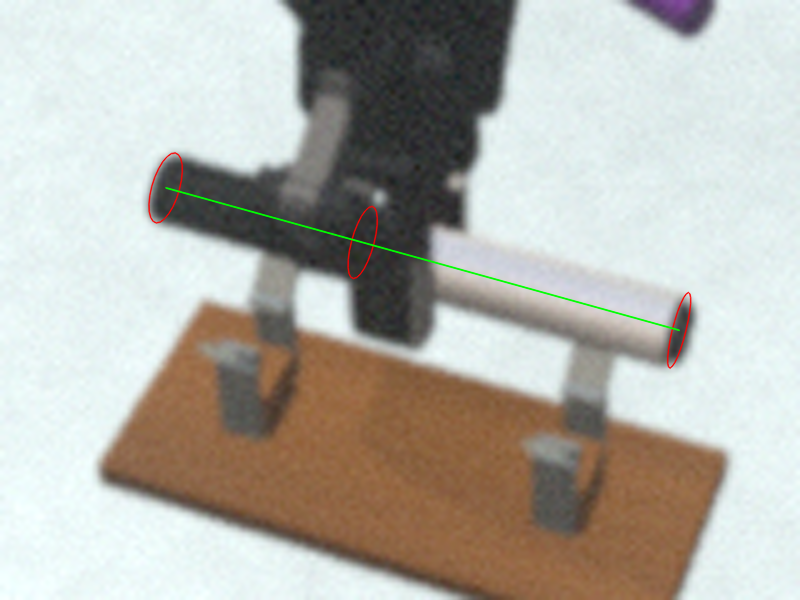

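View pics/o4.png

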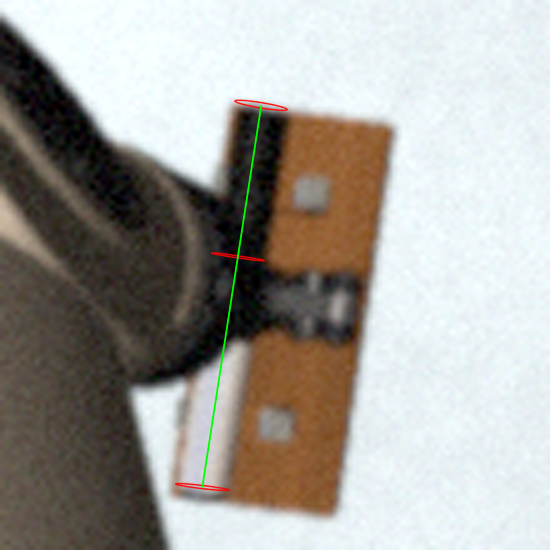

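The pen overlay matches the actual pen in both views, so it sits centred in the grip. The bias-corrected holder fit puts the seat at about (0.537, 0.234) with a yaw of -8°. Now I press it down.

```bash
python3 - <<'E'
from h import *
from cell import env,kin
a=np.deg2rad(-8.0)
def st():
    s=env.get_state();print(round(s["time"],2),s["tcp_pos"].round(4),s["force"].round(1),s["torque"].round(2),s["opening"].round(4))
env.grip(.01,f_grip=100)
env.movel([.537,.234,.112],velocity=.08,rot=qd(a));st()
for z in(.106,.102,.098,.095,.0925,.0915):
    r=env.movel([.537,.234,z],velocity=.03,stop_force=40);print(z,r);st()
    if r:break
shot("side","prs",(180,240,340,360),5)
E
```

```text
Traceback (most recent call last):
AttributeError: 'float' object has no attribute 'round'
```

```bash
python3 - <<'E'
from h import *
from cell import env,kin
a=np.deg2rad(-8.0)
def st():
    s=env.get_state();print(round(s["time"],2),s["tcp_pos"].round(4),s["force"].round(1),s["torque"].round(2),round(s["opening"],4))
st()
for z in(.106,.102,.098,.095,.0925,.0915):
    r=env.movel([.537,.234,z],velocity=.03,stop_force=40);print(z,r);st()
    if r:break
shot("side","prs",(180,240,340,360),5)
E
```

```text
8.47 [0.5368 0.2339 0.1114] [ 0.1  0.3 -0.4] [-0.04 -0.    0.01] 0.0171
0.106 False
8.82 [0.5374 0.2342 0.1062] [0.3 0.2 0.3] [ 0.16 -0.21  0.07] 0.0174
0.102 False
9.1 [0.5377 0.2342 0.1026] [0.8 0.5 3.3] [-0.   -0.36  0.04] 0.0173
0.098 False
9.38 [0.5375 0.2342 0.0982] [3.2 0.6 0.6] [ 0.08 -0.57  0.04] 0.0173
0.095 False
9.63 [0.5366 0.2341 0.0944] [ 2.7  1.7 -2.5] [ 0.24 -0.52  0.02] 0.0171
0.0925 False
9.88 [0.5367 0.2342 0.0926] [-0.4  0.8  3.6] [0.22 0.02 0.03] 0.0172
0.0915 False
10.13 [0.5367 0.2342 0.0925] [-2.8 -0.2 12.6] [-0.12  0.63 -0.  ] 0.0174
```

View pics/side_prs.png

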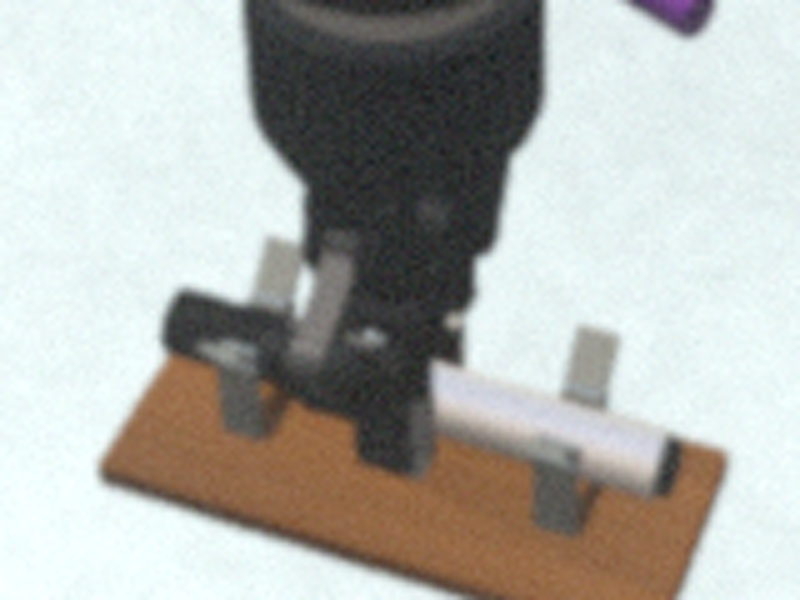

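The marker is down between both finger pairs, and the force is rising at the seating height, which means block contact. I'll press slightly more, release, retreat and check.

```bash
python3 - <<'E'
from h import *
from cell import env,kin
def st():
    s=env.get_state();print(round(s["time"],2),s["tcp_pos"].round(4),s["force"].round(1),s["torque"].round(2),round(s["opening"],4))
print(env.movel([.5367,.2342,.0905],velocity=.02,stop_force=20));st()
env.movel([.5367,.2342,.0927],velocity=.03);st()
env.grip(.045);st()
env.movel([.5367,.2342,.22],velocity=.12)
env.reach([.45,-.10,.30],qd(np.deg2rad(-8.0)));st()
shot("side","fin",(180,240,340,360),5);shot("top","fin",(110,160,220,270),5);shot("side","full")
from ov import ov
ov("side","pics/side_fin_raw.png",(180,240,340,360),5,np.array([.537,.234]),-8,"pics/o5.png",.038)
ov("top","pics/top_fin_raw.png",(110,160,220,270),5,np.array([.537,.234]),-8,"pics/o6.png",.038)
E
```

```text
False
10.43 [0.5367 0.2342 0.0924] [-4.9 -2.5 20.2] [-0.5   1.12  0.06] 0.0173
10.68 [0.5363 0.2342 0.0926] [-1.2 -0.   5.3] [0.1  0.27 0.05] 0.0172
11.07 [0.5365 0.2339 0.0924] [-0.5  0.9 -0. ] [-0.01 -0.03 -0.02] 0.045
13.61 [ 0.4506 -0.0988  0.2998] [-0.2  0.1 -0.5] [ 0.07 -0.01 -0.04] 0.0451
```

View pics/side_fin.png

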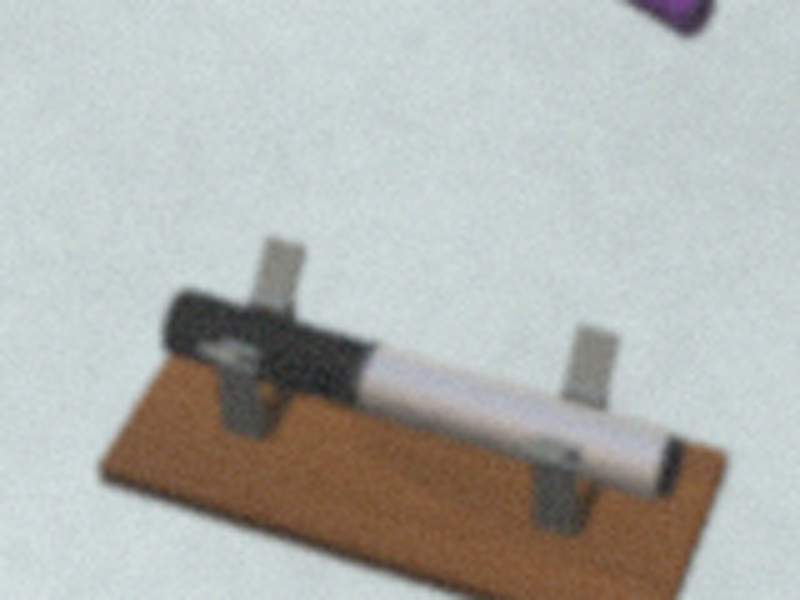

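View pics/o5.png

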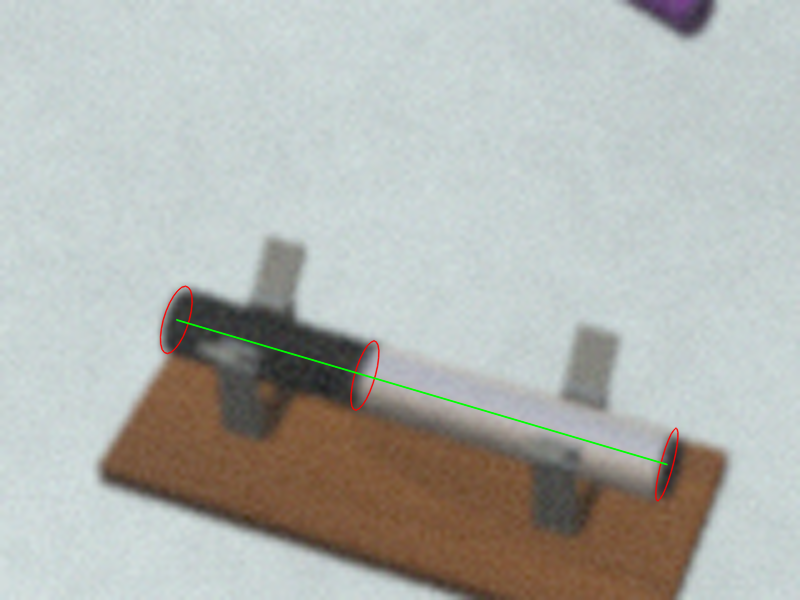

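View pics/top_fin.png

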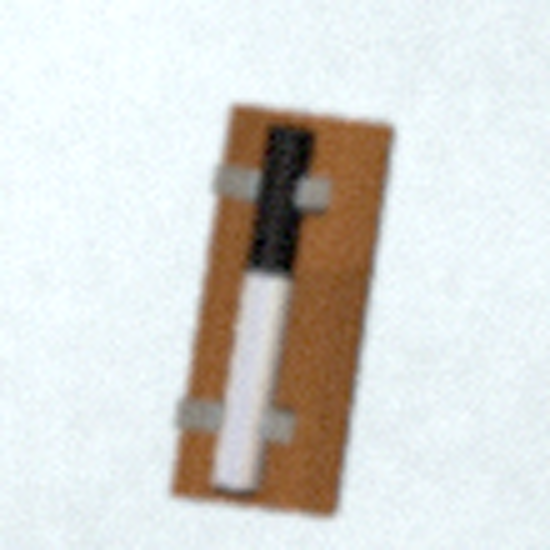

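View pics/side_full.png

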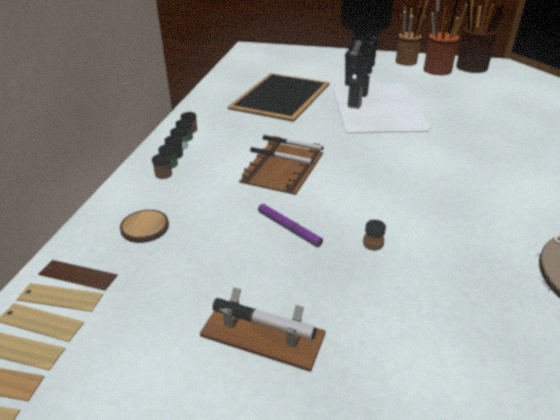

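```bash
python3 - <<'E'
from ov import *
for x,t in((.537,"a"),(.5385,"b")):
    ov("side","pics/side_fin_raw.png",(205,275,325,365),6,np.array([x,.234]),-8,f"pics/q{t}.png")
ov("top","pics/top_fin_raw.png",(135,175,205,270),6,np.array([.535,.234]),-8,"pics/qt.png")
ov("top","pics/top_fin_raw.png",(135,175,205,270),6,np.array([.535,.234]),-8,"pics/qp.png",.038)
cv2.imwrite("pics/qtp.png",np.hstack([cv2.imread("pics/qt.png"),cv2.imread("pics/qp.png")])[:600,:800])
E
```

```text
(no output)
```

View pics/qa.png

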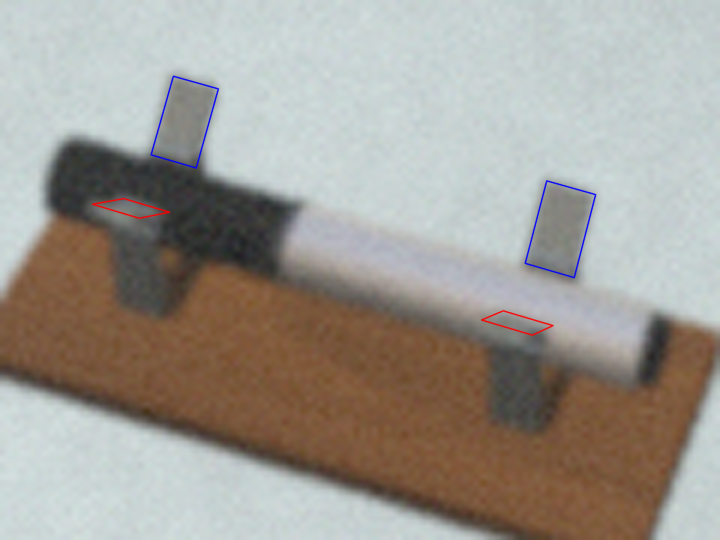

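View pics/qb.png

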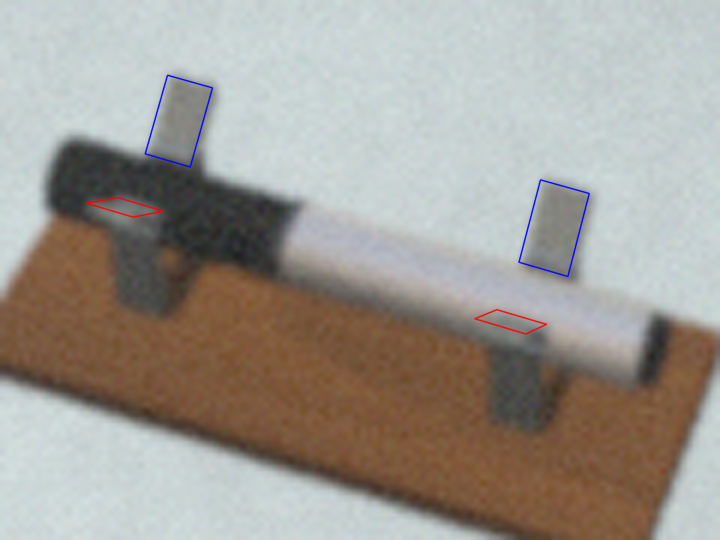

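View pics/qtp.png

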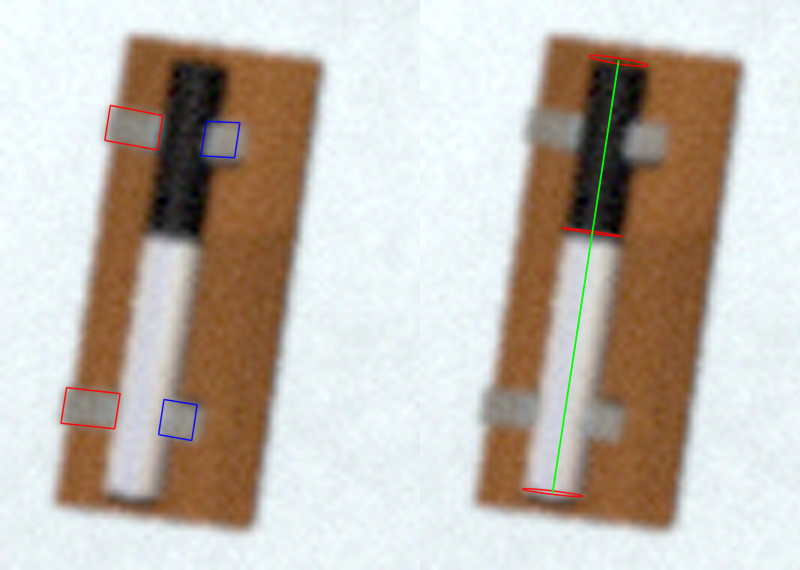

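```bash
python3 - <<'E'
from cell import env,job
print(job.job_done(), env.get_state()["time"])
E
```

```text
the job is handed in; nothing more can be done
the job is handed in; nothing more can be done
```

The thick marker is seated in the display holder and released, and the job was handed in after about 14 s of robot time.

- **Pressing in:** I gripped the marker at its middle and pressed it level into both clips. It stopped at the expected seated height, and the force rose to about 20 N there, which points to contact with the blocks. I then opened the fingers and moved the arm well clear.
- **Final pictures:** The marker lies level at the 38 mm seat height inside both finger pairs. Its middle is about 1 mm (at most 2 mm) from half-way between the clips. The two slim pens are still in the rest, and the purple look-alike was not touched.
- **Disagreement:** The two cameras differed by 2–5 mm on positions. I resolved this by comparing the held marker with the known tool pose, which favoured the side camera. The press then went in without trouble.

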